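# Hold the cast lever level over its pivot fixture

### The job

Grip the grey cast lever at its balance point, marked by the yellow band, lift it up off the post of its wooden stand, and carry it level to the green fixture without touching the fixture with it. Finish while holding it still and level there, its underside about 5 cm above the tip of the brass pin, the eye centred over the pin and the bar in line over the steel fork, so that a colleague can slip a washer onto the pin: do not lower it or let go. Leave the other things on the bench where they are.

Things in the scene. Friction and masses are not known exactly. Their poses are not given: they have to be found in the camera images.
- lever: Loose grey cast lever, 0.4 to 0.65 kg, starting level on the stand. Origin: centre of the underside of its heavy eye (diameter 50, bore 22, height 26 mm). A bar 18 x 18 mm runs along +x to x = 170 mm, underside flush with the eye's; a red ball knob (28 mm) stands on it at x = 163 mm, its top 50 mm above the underside. +z up. The eye sits over the stand's post, the bar lies in its fork.
- balance (a point): The lever's balance point (centre of mass along the bar), at the middle of the bar's section, 60 mm from the eye's axis towards the knob and 9 mm above the underside; a yellow painted band 12 mm wide goes round the bar there. Axes as the lever's.
- lever_rest (a point): Point on the bar's underside, 150 mm from the eye's axis towards the knob, that belongs over the fixture's fork.
- stand: Fixed wooden storage stand, base 240 x 90 x 18 mm; origin under its centre, +x from post to fork. At x = -85 mm a column (diameter 32 mm) has a shoulder at height 70 mm, where the lever's eye sits; a steel post (diameter 16 mm) goes on up to 114 mm. At x = +65 mm a fork carries the bar at 70 mm; its cheeks, 30 mm apart, reach 80 mm.
- post_tip (a point): Top centre of the stand's post, 114 mm above the table, so the eye must rise 44 mm to come off it.
- fixture: Fixed green cast fixture, base 240 x 100 x 30 mm; origin under its centre, +x from pin to fork. At x = -85 mm a green boss (diameter 52 mm, top at 58 mm) carries a brass pivot pin; at x = +65 mm a steel fork for the bar has its floor at 58 mm and its cheeks, 30 mm apart, up to 68 mm.
- pin_tip (a point): Top centre of the fixture's brass pivot pin (diameter 16 mm), 85 mm above the table. Axes as the fixture's.
- rest (a point): Middle of the floor of the fixture's fork, 150 mm from the pin's axis, 58 mm above the table.
- mop: Bystander: grey polishing mop, a disc of diameter 100 mm, 28 mm high, lying on the bench; origin under its centre.
- jar: Bystander: amber glass jar, diameter 64 mm, 85 mm high; origin under its centre.
- rouge: Bystander: red-brown bar of polishing compound, 100 x 45 x 35 mm; origin under its centre.
- bush: Bystander: brass bush, diameter 34 mm, 22 mm high, bore 19 mm, standing on end; origin under its centre.
- brush: Bystander: hand brush lying roughly along x at the left of the bench.
- wrench: Bystander: steel wrench lying roughly along x at the right of the bench.
Things that resemble listed ones, but are neither listed nor needed, are in the scene too. Of the things like the lever, leave any that is purple; of the rest the larger one is meant.

How it is judged:
On the way, in this order (a step that is already met when the one before it is completed fails the run):
1. the lever is lifted up clear of the stand's post, in the gripper (z of lever in the frame of post_tip above 0 m and contact force between lever and stand below 0.05 N and contact force between the fingers and lever above 1 N), for 0.1 s.
2. the lever is held still and level above the fixture, by its balance point, eye over the pin and bar over the fork (horizontal distance between lever and pin_tip below 0.012 m and horizontal distance between lever_rest and rest below 0.018 m and z of lever in the frame of pin_tip between 0.02 and 0.08 m and angle between lever's own z axis and vertical below 0.09 rad and x of the grasp point in the frame of balance between -0.016 and 0.016 m and linear speed of lever below 0.02 m/s and angular speed of lever below 0.1 rad/s and contact force between the fingers and lever above 1 N and contact force between lever and stand below 0.05 N and contact force between lever and fixture below 0.05 N), for 0.5 s.
At the end, for the whole second after the job is handed in: Held within 16 mm of the balance point, level within 0.09 rad and still (20 mm/s, 0.1 rad/s); seen from above, eye within 12 mm of the pin, rest point within 18 mm of the fork; eye underside 20 to 80 mm above the pin tip; the lever touches neither stand nor fixture (all of step 2); the arm keeps its last pose, push and grip.
It fails at once if the lever touches the fixture (contact force between lever and fixture above 1 N).
It fails at once if the lever tips by more than 0.35 rad (angle between lever's own z axis and vertical above 0.35 rad).
It fails at once if a bystander is moved by more than 25 mm (distance of any of mop, jar, rouge, bush, brush, wrench from where it was at the start of the episode above 0.025 m).
It also fails if it takes over 40 s, if anything falls off the work surface, if the arm or the gripper's body presses on something with over 40 N, if the wrist force passes 120 N, or if a joint passes its speed limit or range.

### The arm

A 6-joint arm with a two-finger parallel gripper is mounted at the origin on the work surface. World frame = base frame: x ahead of the robot, y to its left, z up, the work surface at z = 0. Lengths are in m, angles in rad, forces in N, time in s.
With the tool pointing down it reaches from about 0.375 to 0.925 m from the base axis. Payload 5.7 kg.
Tool frame: the origin (TCP) lies midway between the tips of the shut fingers; the grasp point (between the pads) lies 19 mm behind it; z points along the fingers, y is the line along which they close (so a half turn about z gives the same grasp; the last joint's range is limited). The gripper opens to 88 mm and grips with 3 to 60 N. Pads are 20 mm wide; open, the fingers measure 115 mm over their backs; the gripper's body (75 mm by 178 mm) begins 61 mm behind the grasp point.
Start: joints at [0.996, 0.359, 1.51, -0, 1.272, -0.115], TCP at [0.266, 0.538, 0.223] pointing down, gripper open.
Joint ranges: [-2.97, 2.97], [-1.01, 2.36], [0.21, 2.38], [-0.96, 4.11], [0.2, 2.71], [-2.98, 2.98]. Speed limits (rad/s): [2.39, 2.39, 3.14, 3.14, 3.14, 3.14].

### API

Orientations are given as a unit quaternion [x, y, z, w].
In Python, from bench import move_ptp, servo_line, goto_joints, move_gripper, sleep, inverse_kinematics, capture, PlanningError, close_job, spot_in, silhouettes, current_clock, current_joint_pos, current_qvel, current_joint_torque, current_position, current_orientation, current_force, current_torque, current_finger_gap, current_grip_force gives the robot as it stands. Calls block until the motion is done:
- move_ptp(position, orientation): joint-space move of the TCP to a pose.
- servo_line(position, orientation=None, rate=0.15, contact_N=None): straight line of the TCP; orientation=None keeps the orientation; rate is the mean speed in m/s. With contact_N (N) it stops when the force on the tool has changed by that much, and returns True; else False.
- goto_joints(angles): joint-space move.
- move_gripper(opening): finger opening in m; the grip force is fixed at half the most; returns when the fingers have stopped.
- sleep(seconds).
- inverse_kinematics(position, orientation): joint angles nearest the present ones, or None.
- capture(name): name is "scene" or "side" or "wrist"; returns a dict with "image" (384x512x3 uint8, blue, green, red), "range_z" (384x512 float32, m along the optical axis (not along the pixel's ray), 0 where there is no reading), "intrinsics" (3x3 intrinsics, pixels), "k1" (the pictures are not rectified: a ray, as slopes to the right and down, at radius r is drawn at 1 + k1 r^2 times it, then the intrinsics apply), "R" (3x3) and "t" (3): a world point X has camera coordinates R X + t. Camera axes: x right, y down, z forward; pixel columns grow to the right and rows downward; lengths in m; the calibration is good to about 2 mm. A picture is of the moment at which its call begins.
A pose or a line that the arm cannot do raises PlanningError and nothing moves.
- close_job(): hands the job in; it is judged then, once.
Trained networks look in the newest picture that a camera, given by its name, has taken for a name from the list of things; names that differ only in an ending like _2 or _b are one class to them, and where a whole thing is asked for, a point or a joint stands for the part that bears it (a point fixed in the world has none). Each returns a list of dicts, best first, with "conf" (0 to 1); they miss things now and then, are a little off and sometimes report something else, mostly with a low value. They report only what shows in the picture. A call takes as long as a camera call. They do not tell look-alikes from the thing itself.
- spot_in(camera, query): "xy" ([column, row] in pixels, amid what is visible of it).
- silhouettes(camera, query): "region" (384x512 bool, what is visible of it) and "xy" ([column, row] in pixels, amid what is visible of it).
Readings, each from a call of its own:
- current_clock(): time.
- current_joint_pos(): joint angles.
- current_qvel(): joint speeds.
- current_joint_torque(): joint torques, N m.
- current_position(): TCP position.
- current_orientation(): TCP orientation.
- current_force(): force on the tool from outside, world axes, zero at the start.
- current_torque(): the same for the moment, N m.
- current_finger_gap(): finger opening in m.
- current_grip_force(): force on a finger pad.
Only numpy, scipy, OpenCV 4.12 (cv2) and the standard library are available. Lean on these libraries where they do the work, as an engineer would, in place of code of your own. Each camera call takes 0.05 s, during which the arm holds its last target. There are 200 camera calls.

## Working session

There is one attempt and no reset: what is moved stays moved. The work goes in short steps, each a Python script; the robot and the scene stay as the last script left them, time stands still between calls to the robot, and variables do not carry over. Pictures are saved under pics/ and viewed, at most 10 in all, crops included, and the job is handed in when it is done.

```bash
mkdir -p pics
cat > h.py <<'E'
import numpy as np, cv2
from bench import *
def world(c, px, z=None):
    """pixels (N,2) -> world points, by depth or on plane z"""
    px=np.atleast_2d(px).astype(float)
    K=c["intrinsics"]; d=(px-[K[0,2],K[1,2]])/[K[0,0],K[1,1]]
    u=d.copy()
    for _ in range(20): u=d/(1+c["k1"]*(u**2).sum(1,keepdims=True))
    ray=np.c_[u,np.ones(len(u))]; R=c["R"]; o=-R.T@c["t"]; w=ray@R
    if z is None:
        p=px.round().astype(int); s=c["range_z"][p[:,1],p[:,0]]
    else: s=(z-o[2])/w[:,2]
    return o+w*np.array(s)[:,None]
def cloud(c, mask):
    v,u=np.nonzero(mask&(c["range_z"]>0)); return world(c,np.c_[u,v])
E
python3 - <<'E'
from h import *
for n in("scene","side"):
    c=capture(n); cv2.imwrite(f"pics/{n}0.png",c["image"])
    print(n,"cam at",(-c["R"].T@c["t"]).round(2))
    for q in("lever","stand","fixture","mop","jar","rouge","bush","brush","wrench"):
        for s in silhouettes(n,q):
            if s["conf"]<.3: continue
            P=cloud(c,s["region"])
            print(q,round(s["conf"],2),np.round(s["xy"]),s["region"].sum(), np.median(P,0).round(3) if len(P) else None, P[:,2].max().round(3) if len(P) else None)
E
```

```text
scene cam at [ 0.84 -0.62  0.89]
lever 0.8 [289. 160.] 601 [0.505 0.188 0.086] 0.121
lever 0.7 [256. 216.] 485 [ 0.486 -0.011  0.019] 0.05
lever 0.51 [232. 144.] 207 [0.264 0.247 0.012] 0.036
stand 0.7 [293. 181.] 1577 [0.517 0.177 0.017] 0.117
fixture 0.63 [248. 291.] 3454 [ 0.592 -0.242  0.029] 0.087
fixture 0.46 [349. 253.] 903 [ 0.785 -0.009  0.021] 0.031
mop 0.96 [346. 253.] 955 [ 0.784 -0.009  0.021] 0.031
jar 0.67 [191. 358.] 697 [ 0.554 -0.446  0.006] 0.012
jar 0.57 [368. 202.] 582 [0.767 0.169 0.059] 0.088
rouge 0.98 [112. 289.] 820 [ 0.281 -0.415  0.033] 0.039
bush 0.49 [312. 292.] 149 [ 0.748 -0.166  0.019] 0.026
bush 0.31 [114. 290.] 763 [ 0.283 -0.415  0.034] 0.039
brush 0.56 [318. 134.] 317 [0.493 0.464 0.016] 0.024
brush 0.38 [250. 288.] 3279 [ 0.592 -0.242  0.03 ] 0.087
wrench 0.89 [191. 356.] 624 [ 0.557 -0.447  0.007] 0.012
side cam at [ 0.22 -1.22  0.86]
lever 0.78 [236. 170.] 532 [0.492 0.187 0.087] 0.122
lever 0.66 [243. 220.] 621 [ 0.479 -0.006  0.018] 0.052
lever 0.5 [169. 192.] 239 [0.26  0.247 0.013] 0.038
stand 0.84 [239. 188.] 1251 [0.51  0.175 0.019] 0.117
fixture 0.81 [298. 257.] 2683 [ 0.573 -0.246  0.03 ] 0.088
mop 0.7 [337. 203.] 588 [ 0.776 -0.014  0.022] 0.034
jar 0.98 [312. 174.] 440 [0.757 0.169 0.055] 0.09
jar 0.49 [240. 190.] 1327 [0.51  0.175 0.019] 0.117
rouge 0.79 [196. 323.] 828 [ 0.264 -0.422  0.034] 0.2
bush 0.6 [346. 236.] 113 [ 0.746 -0.171  0.017] 0.029
bush 0.56 [242. 190.] 1268 [0.508 0.175 0.019] 0.117
brush 0.83 [217. 156.] 267 [0.47  0.463 0.017] 0.025
brush 0.59 [242. 188.] 1322 [0.509 0.175 0.019] 0.117
```

View pics/scene0.png

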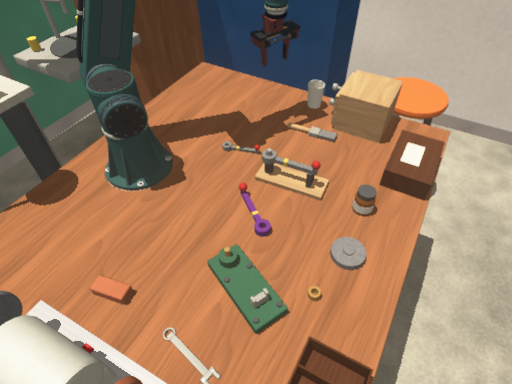

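Run:
```python
import cv2
a=cv2.imread("pics/scene0.png")[110:250,200:400]
cv2.imwrite("pics/crop0.png",cv2.resize(a,None,fx=4,fy=4,interpolation=cv2.INTER_CUBIC))
```

```text
(no output)
```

View pics/crop0.png

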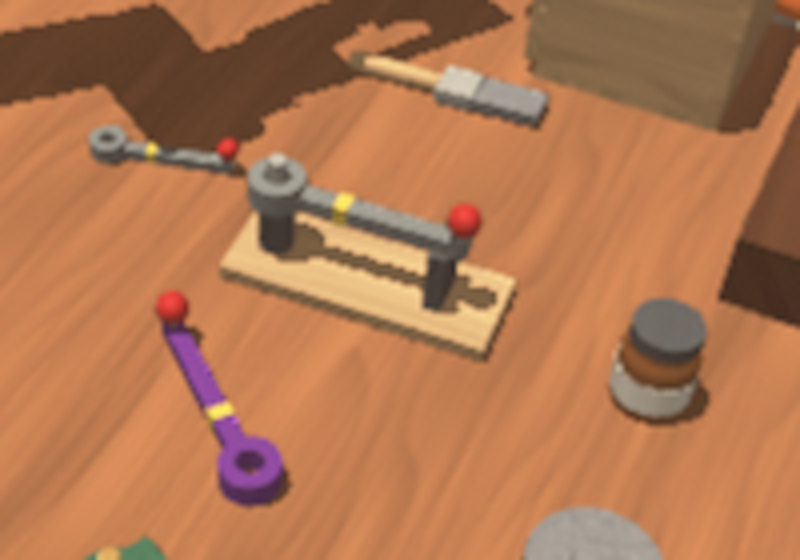

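The grey lever on the stand (289,160) is the larger grey one. The small grey lever at (240,148) and the purple one at (256,216) are the look-alikes. The pin is near (228,252) and the fixture's fork near (262,298). Next I'll make coarse fixes and then take the wrist looks.

```bash
cat >> h.py <<'E'
from scipy.spatial.transform import Rotation as Ro
def down(yaw):
    """tool down, tool x along yaw (so fingers close across it)"""
    x=np.array([np.cos(yaw),np.sin(yaw),0]); z=np.array([0,0,-1.]); y=np.cross(z,x)
    return Ro.from_matrix(np.c_[x,y,z]).as_quat()
def fixture_fit(c, conf=.3):
    s=[s for s in silhouettes("scene" if c.get("n") is None else c["n"],"fixture")][0]
    return s
def blobs(c,kind,mask=None):
    h=cv2.cvtColor(c["image"],cv2.COLOR_BGR2HSV); H,S,V=h[...,0],h[...,1],h[...,2]
    m={"red":((H<6)|(H>174))&(S>170)&(V>90),"yellow":(H>22)&(H<34)&(S>120)&(V>120),
       "green":(H>55)&(H<95)&(S>80)}[kind]
    if mask is not None: m&=mask
    n,l,st,ce=cv2.connectedComponentsWithStats(m.astype(np.uint8))
    i=sorted(range(1,n),key=lambda i:-st[i,4])[:4]
    return [(ce[k],l==k) for k in i if st[k,4]>8]
E
python3 - <<'E'
from h import *
for n in("scene","side"):
    c=capture(n); L=silhouettes(n,"lever")[0]; m=cv2.dilate(L["region"].astype(np.uint8),np.ones((5,5)))>0
    for k in("red","yellow"):
        for ce,b in blobs(c,k,m)[:1]: print(n,k,ce.round(1),cloud(c,b).mean(0).round(4),b.sum())
    P=cloud(c,L["region"]); e=P[(P[:,2]>.085)&(P[:,2]<.102)]; r=cv2.minAreaRect(e[:,:2].astype(np.float32)); print("lever top rect",r)
    F=silhouettes(n,"fixture")[0]; P=cloud(c,F["region"])
    r=cv2.minAreaRect(P[(P[:,2]>.024)&(P[:,2]<.036),:2].astype(np.float32)); print("fix",r)
    print("pin",P[P[:,2]>.078].mean(0).round(3),"fork",np.median(P[(P[:,2]>.05)&(P[:,0]>.6)],0).round(3))
for y in(-.3,-.3+np.pi,-1.,-1+np.pi):
    print(y,inverse_kinematics([.5,.19,.3],down(y)),inverse_kinematics([.58,-.22,.3],down(y)))
print(current_clock())
E
```

```text
scene red [256.4 146.2] [0.3327 0.2712 0.0271] 21
lever top rect ((0.0, 0.0), (0.0, 0.0), 0.0)
fix ((0.5796613693237305, -0.23196642100811005), (0.10056251287460327, 0.2380119115114212), 64.16109466552734)
pin [ 0.503 -0.196  0.084] fork [ 0.637 -0.261  0.058]
side red [216.7 206.9] [0.3966 0.0564 0.0419] 55
side yellow [246.1 220.2] [ 0.4766 -0.0045  0.0159] 21
lever top rect ((0.0, 0.0), (0.0, 0.0), 0.0)
fix ((0.5787491202354431, -0.23231132328510284), (0.10719376802444458, 0.24037620425224304), 64.84738159179688)
pin [ 0.502 -0.197  0.084] fork [ 0.636 -0.258  0.061]
-0.3 [ 2.33974917e-01  2.01091499e-01  1.53970908e+00 -4.44089210e-16
  1.40079208e+00  2.10477124e+00] [-4.73845150e-01  3.32142285e-01  1.35759105e+00 -4.44089210e-16
  1.45185932e+00  1.39695118e+00]
2.8415926535897933 [ 2.33974917e-01  2.01091499e-01  1.53970908e+00 -4.44089210e-16
  1.40079208e+00 -1.03682141e+00] [-4.73845150e-01  3.32142285e-01  1.35759105e+00 -4.44089210e-16
  1.45185932e+00 -1.74464148e+00]
-1.0 [ 2.33974917e-01  2.01091499e-01  1.53970908e+00 -4.44089210e-16
  1.40079208e+00  2.80477124e+00] [-4.73845150e-01  3.32142285e-01  1.35759105e+00 -4.44089210e-16
  1.45185932e+00  2.09695118e+00]
2.141592653589793 [ 2.33974917e-01  2.01091499e-01  1.53970908e+00 -4.44089210e-16
  1.40079208e+00 -3.36821410e-01] [-4.73845150e-01  3.32142285e-01  1.35759105e+00 -4.44089210e-16
  1.45185932e+00 -1.04464148e+00]
1.3
```

```bash
cat > look.py <<'E'
from h import *
def lever_fit(n, show=None):
    c=capture(n)
    if show: cv2.imwrite(show,c["image"])
    best=None
    for L in silhouettes(n,"lever"):
        P=cloud(c,L["region"])
        if len(P) and np.median(P[:,2])>.07 and (best is None): best=L,P
    if best is None: print(n,"no raised lever"); return c
    L,P=best; m=cv2.dilate(L["region"].astype(np.uint8),np.ones((5,5)))>0
    print(n,"conf",L["conf"],np.round(L["xy"]),"px",L["region"].sum())
    for k in("red","yellow"):
        for ce,b in blobs(c,k,m)[:1]: print(k,ce.round(1),b.sum(),np.median(cloud(c,b),0).round(4))
    e=P[(P[:,2]>.08)&(P[:,2]<.105)]
    r=cv2.minAreaRect(e[:,:2].astype(np.float32)); print("rect",r)
    return c
E
python3 - <<'E'
from look import *
for n in("scene","side"): lever_fit(n)
move_ptp([.5,.19,.32],down(2.84))
lever_fit("wrist","pics/w1.png"); print(current_position(),current_clock())
E
```

```text
scene conf 0.83 [288. 164.] px 544
red [315.7 164.4] 48 [0.5918 0.1934 0.1141]
yellow [285.5 160.2] 11 [0.4885 0.1933 0.0883]
rect ((0.5014386177062988, 0.19334471225738525), (0.19851550459861755, 0.04682686924934387), 7.440377235412598)
side conf 0.95 [236. 175.] px 477
red [264.  160.6] 43 [0.587  0.191  0.1122]
yellow [235.8 171.9] 22 [0.4883 0.185  0.0852]
rect ((0.5036267638206482, 0.18130844831466675), (0.19707174599170685, 0.05035104975104332), 0.27929192781448364)
wrist conf 0.75 [252. 151.] px 2871
red [280.2 227.2] 281 [0.587  0.2007 0.1171]
yellow [252.9 152.9] 68 [0.4888 0.1943 0.0888]
rect ((0.49570685625076294, 0.1878083199262619), (0.04890606552362442, 0.18299993872642517), 89.27156829833984)
[0.49956388 0.19087873 0.31966839] 3.1833
```

View pics/w1.png

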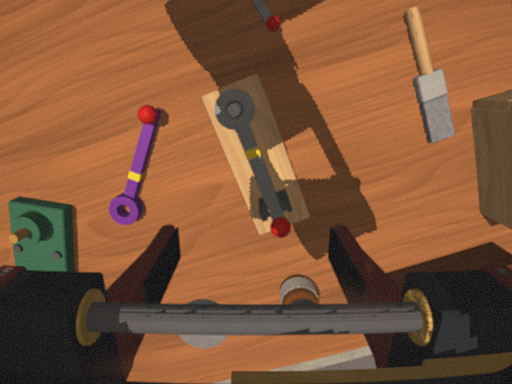

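The wrist picture shows the eye at (235,108), band at (253,153) and knob at (280,227), with the bar in the stand's fork at about (275,205). I'll turn these into positions and grasp.

Run:
```python
from h import *
c=capture("wrist")
def g(u,v,z): return world(c,[[u,v]],z)[0]
eye=g(235,108,.096); band=g(252.9,152.9,.088); knob=g(280.2,227.2,.106)
print(eye,band,knob, "lens",np.linalg.norm((band-eye)[:2]),np.linalg.norm((knob-eye)[:2]))
d=(knob-eye)[:2]; print("yaw",np.arctan2(d[1],d[0]))
a=cv2.resize(c["image"][80:250,190:330],None,fx=4,fy=4*1*0.85); cv2.imwrite("pics/w1c.png",a)
for q in [silhouettes("wrist","stand")[0]]:
    P=cloud(c,q["region"]); P=P[(P[:,2]>.01)&(P[:,2]<.026)]
    print(cv2.minAreaRect(P[:,:2].astype(np.float32)),len(P))
```

```text
[0.42771197 0.19047925 0.096     ] [0.48877201 0.19437863 0.088     ] [0.59221931 0.2004331  0.106     ] lens 0.06118442151785608 0.16480820624413167
yaw 0.06043333553429464
((0.512915313243866, 0.194422647356987), (0.2391793429851532, 0.0903981402516365), 4.086633205413818) 5540
```

Run:
```python
from h import *
yaw=0.066+np.pi; b=np.array([.4883,.1940])
q=down(yaw)
move_ptp([*b,.17],q)
servo_line([*b,.060],q,rate=.1)
move_gripper(0.0)
print("gap",current_finger_gap(),"F",current_grip_force(),current_position(),current_force())
servo_line([*b,.075],q,rate=.04); print(current_force(),current_torque(),current_finger_gap())
servo_line([*b,.185],q,rate=.1); sleep(.3)
print("gap",current_finger_gap(),"F",current_grip_force(),current_position(),current_force(),current_torque(),current_clock())
c=capture("scene"); cv2.imwrite("pics/s2.png",cv2.resize(c["image"][90:240,190:390],None,fx=4,fy=4))
```

```text
gap 0.017816632960391713 F 30.000008046627045 [0.48825557 0.19364386 0.05997666] [ 0.81133654 -3.31648873  1.10355638]
[-0.27143303  0.09999527 -5.22264589] [0.01119293 0.01506331 0.02198874] 0.01793446710261289
gap 0.018119760885471084 F 29.99812513589859 [0.48810444 0.19393863 0.18462422] [ 0.95374882  0.11799798 -5.26038571] [ 0.05440732  0.01673667 -0.02216074] 8.3333
```

View pics/s2.png

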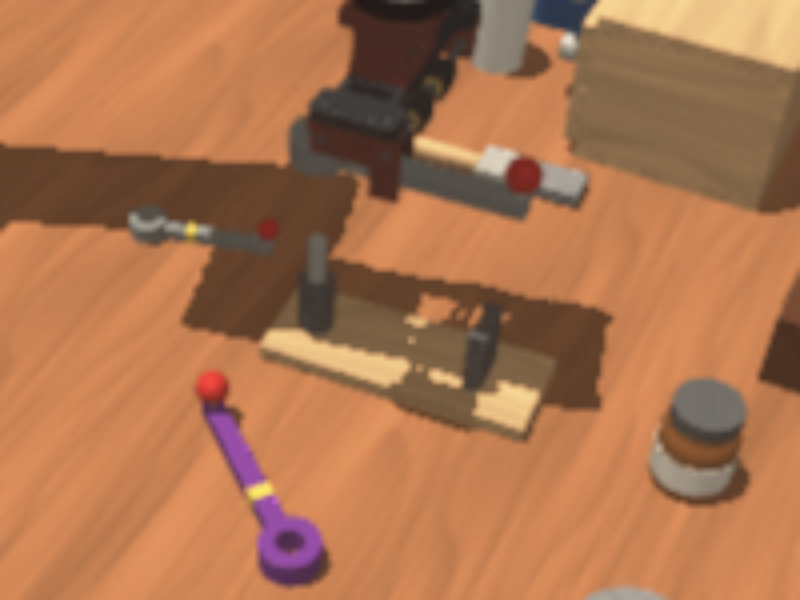

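The lever is off the post and level, with the eye at about (300,145) and knob at (522,175) in the crop. The force reads 5.2 N. Now I'll carry it to the fixture.

Run:
```python
from h import *
y=-.445; pin=np.array([.5025,-.1955]); d=np.array([np.cos(y),np.sin(y)]); t=pin+.060*d; q=down(y+np.pi)
servo_line([*t,.185],q,rate=.15)
servo_line([*t,.126],q,rate=.05); sleep(.5)
print(current_position(),current_force(),current_finger_gap(),current_grip_force(),current_clock())
for n in("scene","side"):
    c=capture(n)
    for L in silhouettes(n,"lever")[:4]:
        P=cloud(c,L["region"]); print(n,L["conf"],np.median(P,0).round(3),L["xy"])
    r=[(ce.round(1),b.sum(),np.median(cloud(c,b),0).round(4)) for ce,b in blobs(c,"red")]; print(r)
    F=c["image"][215:335,180:320] if n=="scene" else c["image"][190:310,220:360]
    cv2.imwrite(f"pics/{n}3.png",cv2.resize(F,None,fx=5,fy=5,interpolation=cv2.INTER_CUBIC))
c=capture("wrist"); cv2.imwrite("pics/w3.png",c["image"])
```

```text
[ 0.55667701 -0.2213273   0.12605354] [ 0.10402654  0.65261638 -5.21279052] 0.017694400849133415 29.9980491399765 13.175
scene 0.84 [ 0.615 -0.253  0.153] [251.2, 270.1]
scene 0.63 [ 0.529 -0.055  0.016] [257.9, 227.6]
[(array([262.4, 276.8]), np.int64(111), array([ 0.6511, -0.2685,  0.1815])), (array([ 87.6, 347.8]), np.int64(49), array([ 0.3646, -0.5527,  0.0696]))]
side 0.81 [0.464 0.006 0.017] [239.6, 221.7]
side 0.75 [0.266 0.25  0.012] [173.0, 192.8]
side 0.63 [ 0.579 -0.238  0.154] [303.6, 218.7]
[(array([332.6, 214.4]), np.int64(83), array([ 0.6451, -0.2741,  0.1783])), (array([216.8, 207.2]), np.int64(62), array([0.3961, 0.0539, 0.0415])), (array([189.1, 181.9]), np.int64(22), array([0.3337, 0.2628, 0.0296]))]
```

View pics/scene3.png

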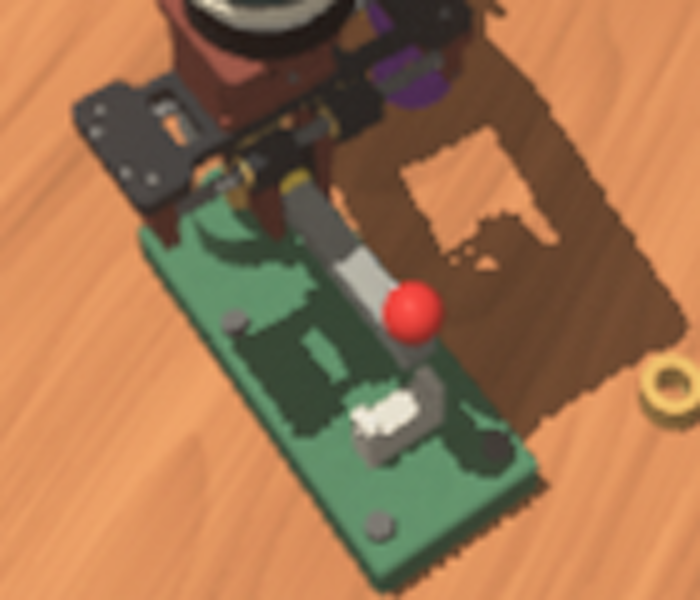

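View pics/w3.png

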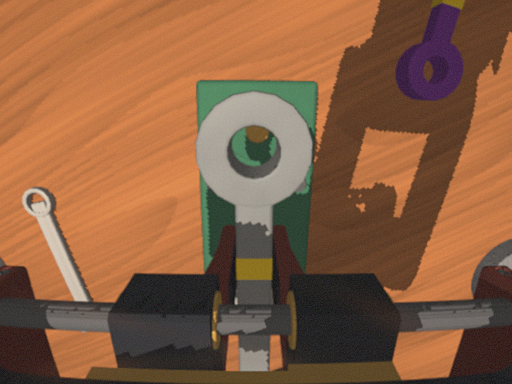

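In the wrist picture the pin shows through the bore at (257,133). The eye's top ring is centred at (254,150), and the band sits between the pads at (254,269). I'll check this numerically.

Run:
```python
from h import *
c=capture("wrist"); y=-.445; d=np.array([np.cos(y),np.sin(y)])
eye=world(c,[[254.5,150]],.162)[0,:2]; pin=world(c,[[257,131]],.085)[0,:2]; band=world(c,[[254,269]],.154)[0,:2]
print(eye,pin,eye-pin,band,np.linalg.norm(band-eye),current_position()[:2]-band)
# level: depth of eye ring and bar top
print(world(c,[[215,150],[295,150],[254,110],[254,192],[254,225]]).round(4)[:,2], np.abs(current_qvel()).max())
```

```text
[ 0.50227652 -0.19345257] [ 0.5035583  -0.19210331] [-0.00128178 -0.00134925] [ 0.55769317 -0.22018464] 0.061527299836044484 [-0.00102372 -0.00111794]
[0.1634 0.1635 0.1621 0.1631 0.1542] 0.0028796652451920784
```

The eye is within 2 mm of the pin. The lever is level, still, and gripped at the band, so I'm handing in.

```bash
python3 -c "
from bench import *
sleep(.5); print(current_clock()); print(close_job())"
```

```text
13.975
the job is handed in; nothing more can be done
None
```

I handed the job in at 14.0 s with the grey lever held still and level about 5 cm above the brass pin, gripped at its yellow band; my last wrist-camera check put the eye within 2 mm of the pin, but no pass/fail result came back.

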